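# Draw out and lock a telescopic drawer brush

### The arm

A 6-joint arm with a two-finger parallel gripper is mounted at the origin on the work surface. World frame = base frame: x ahead of the robot, y to its left, z up, the work surface at z = 0. Lengths are in mm, angles in rad, forces in N, time in s.
With the tool pointing down it reaches from about 250 to 775 mm from the base axis. Payload 8.9 kg.
Tool frame: the origin (TCP) lies at the very end of the fingers, on their centre line; the grasp point (between the pads) lies 19 mm behind it (arm.grasp_offset is the distance from the TCP to the grasp point, in mm); z points along the fingers, y is the line along which they close (so a half turn about z gives the same grasp; the last joint's range is limited). The gripper opens to 85 mm and grips with 20 to 120 N. Pads are 22 mm wide; open, the fingers measure 114 mm over their backs; the gripper's body (76 mm by 85 mm) begins 54 mm behind the grasp point. The pads swing forward as they close: fully open they stand 13 mm farther back than shut.
Start: joints at [1.151, 0.291, -0.153, 1.127, 0, 1.431], TCP at [145.484, 504.438, 231.305] pointing down, gripper open.
Joint ranges: [-2.52, 2.52], [-0.91, 1.74], [-1.3, 1.37], [-1.96, 2.02], [-1.52, 1.47], [-3.14, 3.14]. Speed limits (rad/s): [2.22, 2.22, 2.79, 3.14, 3.14, 3.14].

### API

Orientations are given as a unit quaternion [x, y, z, w].
In Python, from workcell import arm gives the robot as it stands. The module is installed in compiled form; this text tells all that it offers.
- The arm moves only by the tool move_arm, never from a script. Its argument "plan" is a list of rows, each a list of 2 entries, a list of its own where there are three numbers: the shift along the tool's x, y, z in mm, then the turn, a rotation vector about the tool's x, y, z in rad. A call has exactly 8 rows; each row shifts and turns the commanded pose from where the row before left it, along the tool's axes as they then stand; what a row does not reach is not made up. A row lasts 1/12 s, in which the tool goes at most 41.7 mm and 7.16 degrees, less where a joint would pass 70% of its speed; a pose out of reach is approached as far as the arm can. A call is refused whole if a number of a shift passes 41.7 or a number of a turn 0.125, either way. A call with a gripper value outside its range is refused whole. "grip" is the closure, from 0 (fully open) to 1 (shut), set as the call begins (left out, the last holds). The fingers move at their own pace and stop on an object; the grip force is fixed at half the most. Time passes only in rows, so rows that do not move let the fingers close, or fill a call up. It gives the time, the measured TCP pose, the force, the opening and the grip force at its end, in the units of the state.
- arm.state(): the state, without advancing time (a new reading comes with each control period).
- arm.capture(name): name is "scene" or "side" or "wrist"; returns a dict with "image" (400x640x3 uint8, red, green, blue), "depth" (400x640 float32, mm along the optical axis (not along the pixel's ray), 0 where there is no reading), "K" (3x3 intrinsics, pixels), "world_from_camera" (4x4, takes a point from camera to world coordinates). Camera axes: x right, y down, z forward; pixel columns grow to the right and rows downward; lengths in mm; the calibration is good to about 2 mm. A picture is of the moment at which its call begins.
- arm.hand_in(): hands the job in; it is judged then, once.
The state is a dict: "time": time; "qpos": joint angles; "joint_velocities": joint speeds; "effort": joint torques, N m; "position": TCP position; "eef_rot": TCP orientation; "wrist_force": force on the tool from outside, world axes, zero at the start; "ft_torque": the same for the moment, N m; "gripper_width": opening from 0.0 (shut) to 1.0 (fully open); "gripper_force": force on a finger pad.
Only numpy, scipy, OpenCV 4.12 (cv2) and the standard library are available. Lean on these libraries where they do the work, as an engineer would, in place of code of your own. Each camera call takes 0.05 s, during which the arm holds its last target. There are 200 camera calls.

### The job

Get the telescopic brush ready for sweeping out the empty herb drawer: first press down on the top of its handle until the tube is fully home in the brush head. Then, with the brush standing in its caddy, press the orange button right in and draw the handle out past the first stop to the second, and let the button spring back out so that the handle locks there. Finally take the handle without pressing the button, lift the brush straight up until its bristles are a few centimetres clear of the caddy, and finish still holding it there, extended, upright and still; leave everything else on the counter alone.

Things in the scene. Friction and masses are not known exactly. Their poses are not given: they have to be found in the camera images.
- caddy: low steel brush stand on a black rubber foot (100 x 136 mm), 44 mm high, fixed. A recess 38 x 72 mm, 14 mm deep (floor 30 mm above the counter) takes the brush's wooden block with 1 mm to spare all round; a narrower pocket below takes the bristles. Origin at the centre of its underside; y along its long side, z up, x to the side on which the brush's button is
- caddy_rim (a point): centre of the caddy's top opening, at rim height, 44 mm above the counter
- bristle_tips (a point): centre of the bristle tips, the lowest point of the brush (8 mm above the counter while it stands in the caddy); z up along the handle. From here up: dark bristles 24 x 56 mm to 22 mm, wooden block 36 x 70 mm to 44 mm, brass socket to 60 mm, then (all home and stowed) black collar to 64 mm, aluminium tube 17 mm thick to 136 mm, blue grip 138 to 203 mm
- brush_block (a point): centre of the wooden block of the brush head, 33 mm above the bristle tips. The brush is one loose thing of 0.28 to 0.36 kg; head (0.12 to 0.19 kg), tube (0.07 kg) and handle (0.1 kg) slide in one another
- grip (a point): point on the axis of the blue grip at mid-height of the orange button, 27 mm below the grip's top. The grip is an upright rounded bar 24 mm (x) by 22 mm (y), 65 mm long; z up along it, x out of the face with the button. The button, 14 mm wide and 20 mm high, stands 6 mm proud of that face (outer face 18 mm from the axis, 13 mm when pushed in)
- grip_top (a point): centre of the flat top of the blue grip (24 x 22 mm), 27 mm above grip. Squeezing button and back face between two fingers (30 mm apart, 25 mm when pressed) pushes the button in; a grip across the two plain sides (22 mm, a quarter turn away), or wholly above the button, leaves it free
- neck_seat (a joint): how far the tube stands out of the brush's brass socket, m: 0 = fully home, collar flush on the socket; at the start 0.004 to 0.008, when a red band shows below the black collar. Tight push fit: moves in or out only under more than about 8 N and stays where it is left
- handle_pull (a joint): how far the handle is drawn out of the tube, m: 0 stowed, 0.040 first stop, 0.080 second stop and end of travel. Button right in: slides with about 1 N friction, less than the weight of head and tube (1.8 N or more), so the brush stays standing. Button out: a pin locks it within 3 mm of each of the three places; let out between them, it snaps into the next hole it meets
- button (a joint): how far the orange button is pushed in, m: 0 = out (locked), 0.005 = right in; the lock frees from about 0.0035. Its spring takes 2 N to start and 5 N to push right in; it comes out by itself when let go
- mortar: brass mortar, 82 mm across and 85 mm high, with its brass pestle standing in it to about 125 mm: leave alone; loose; origin at the centre of its underside
- jar_a: amber glass jar with a white lid, 72 mm across, 105 mm high: leave alone; loose; origin at the centre of its underside
- jar_b: clear glass jar with a steel lid, 60 mm across, 85 mm high: leave alone; loose; origin at the centre of its underside
- twine_spool: upright spool of straw-coloured twine, 60 mm across, 70 mm high: leave alone; loose; origin at the centre of its underside
- stamp: wooden hand stamp, 34 x 54 mm, 70 mm high: leave alone; loose; origin at the centre of its underside
- scoop: small steel herb scoop with a wooden handle, 170 mm long, 60 mm wide, 40 mm high: leave alone; loose; origin on the table below the handle end of its blade
- pill_tin: round green tin with a brass-coloured lid, 82 mm across, 38 mm high: leave alone; loose; origin at the centre of its underside

How it is judged:
By the outcome, as a careful person would: the job done as asked, in the order asked, and still so for the second after the job is handed in, while the arm keeps its last pose, push and grip.
It also fails if it takes over 64 s, if anything falls off the work surface, if the arm or the gripper's body presses on something with over 40 N, if the wrist force passes 120 N, or if a joint passes its speed limit or range.

## Working session

There is one attempt and no reset: what is moved stays moved. The work goes in short steps, Python scripts to look and compute and a tool call to move; the robot and the scene stay as the last step left them, time stands still between calls to the robot, and variables do not carry over. Pictures are saved under pics/ and viewed, at most 10 in all, crops included, and the job is handed in when it is done.

Besides the shell and the picture viewer there is one more tool, called after ">>>" as name(argument=value, ...), one argument or row to a line, values as JSON. move_arm: Moves the arm, as the interface text tells. Its arguments: {"type":"object","properties":{"plan":{"type":"array","items":{"type":"array"}},"grip":{"type":"number"}},"required":["plan"]}

```bash
mkdir -p pics; cat > h.py <<'E'
import numpy as np, cv2
from workcell import arm
from scipy.spatial.transform import Rotation as R
def cap(n,f=None):
    c=arm.capture(n)
    if f: cv2.imwrite('pics/'+f,c['image'][:,:,::-1])
    return c
def pts(c,mask):
    d=c['depth']; v,u=np.nonzero(mask&(d>0)); z=d[v,u]; K=c['K']
    p=np.stack([(u-K[0,2])/K[0,0]*z,(v-K[1,2])/K[1,1]*z,z,np.ones_like(z)])
    return (c['world_from_camera']@p)[:3].T
def hsv(c): return cv2.cvtColor(c['image'],cv2.COLOR_RGB2HSV)
E
python3 - <<'E'
from h import *
a=cap('scene','s1.png');b=cap('side','d1.png')
np.savez('c1.npz',**{'a'+k:v for k,v in a.items()},**{'b'+k:v for k,v in b.items()})
print(arm.state(),a['world_from_camera'],b['world_from_camera'],a['K'])
cv2.imwrite('pics/both1.png',cv2.resize(np.vstack([a['image'],b['image']])[:,:,::-1],(480,600)))
E
```

```text
{'time': 0.1, 'qpos': array([ 1.15066000e+00,  2.91184268e-01, -1.53997880e-01,  1.12668185e+00,
       -1.32322157e-05,  1.43150566e+00]), 'joint_velocities': array([ 0.00097478, -0.00017437,  0.00132973, -0.00039008,  0.00042955,
       -0.00067774]), 'effort': array([ 1.42285153e-03, -5.37977636e+01,  3.31919217e+01,  9.34155425e-03,
       -1.84850460e-04, -2.62952761e-05]), 'position': array([145.36305816, 504.1054866 , 230.83010473]), 'eef_rot': array([ 1.39961774e-01,  9.90156764e-01, -5.14912852e-04, -1.41022067e-04]), 'wrist_force': array([-0.32606134,  0.22410271,  0.13385444]), 'ft_torque': array([ 0.01855556,  0.00888429, -0.02565079]), 'gripper_force': 0.0, 'gripper_width': 1.0019816481164479} [[-1.18205923e-02  7.45189533e-01 -6.66747953e-01  1.29895091e+03]
 [ 9.99770917e-01  2.07064985e-02  5.41791166e-03 -4.74564342e+01]
 [ 1.78433865e-02 -6.66531170e-01 -7.45263586e-01  1.04161437e+03]
 [ 0.00000000e+00  0.00000000e+00  0.00000000e+00  1.00000000e+00]] [[ 6.84585917e-01 -5.59925831e-01  4.66717459e-01  7.50939175e+00]
 [-7.28812915e-01 -5.37357248e-01  4.24357070e-01 -4.73551073e+02]
 [ 1.31855242e-02 -6.30658586e-01 -7.75948381e-01  9.35616586e+02]
 [ 0.00000000e+00  0.00000000e+00  0.00000000e+00  1.00000000e+00]] [[445.27296231   0.         313.01645827]
 [  0.         445.27296231 188.63290978]
 [  0.           0.           1.        ]]
```

View pics/s1.png

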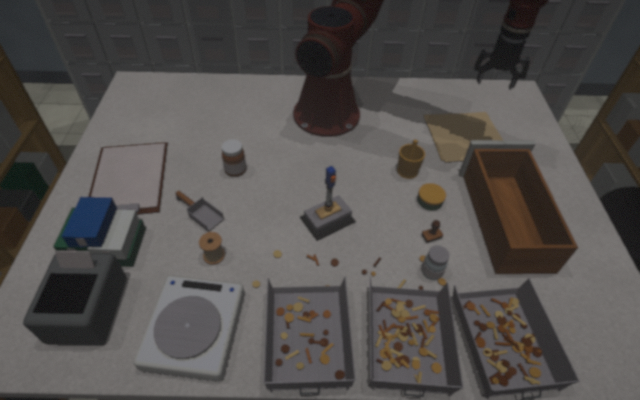

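View pics/d1.png

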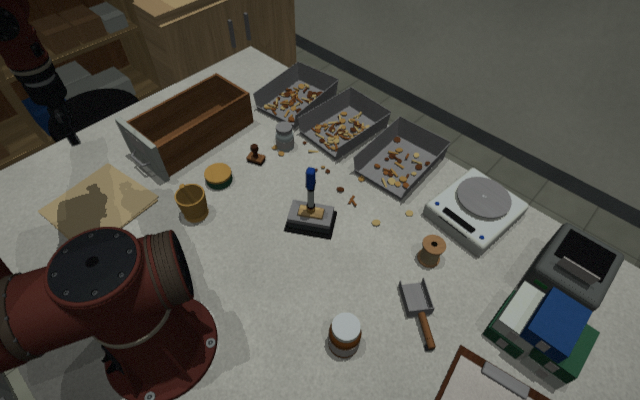

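The brush stands in its caddy at about scene (330,200) and side (311,200), with clear space around it. Next I'll measure the grip and the caddy.

```bash
cat >> h.py <<'E'
def bluegrip(c,box):
    h=hsv(c); m=np.zeros(h.shape[:2],bool); u0,v0,u1,v1=box
    m[v0:v1,u0:u1]=True
    return m&(h[...,0]>100)&(h[...,0]<130)&(h[...,1]>120), m&((h[...,0]<14)|(h[...,0]>172))&(h[...,1]>150)&(h[...,2]>90)
E
python3 - <<'E'
from h import *
z=np.load('c1.npz'); ims=[]
for k,box in (('a',(300,150,360,245)),('b',(280,155,345,245))):
    c={n:z[k+n] for n in('image','depth','K','world_from_camera')}
    u0,v0,u1,v1=box
    b,o=bluegrip(c,box)
    for m in(b,o):
        p=pts(c,m); print(k,m.sum(),p.mean(0),p.min(0),p.max(0)) if len(p) else print(0)
    bm=np.zeros(b.shape,bool);bm[v0:v1,u0:u1]=1
    p=pts(c,bm); q=p[(p[:,2]>40)&(p[:,2]<48)]
    for lo,hi in((40,48),(-5,6),(205,220)):
        q=p[(p[:,2]>lo)&(p[:,2]<hi)]
        if lo==-5: continue
        print(len(q),q.mean(0), cv2.minAreaRect(q[:,:2].astype(np.float32)))
    ims.append(cv2.resize(c['image'][v0:v1,u0:u1],(390,580),interpolation=cv2.INTER_CUBIC))
cv2.imwrite('pics/z1.png',np.clip(np.hstack(ims)[:,:,::-1]*1.5,0,255))
E
```

```text
a 29 [495.01555889   2.69886272 217.66287469] [487.07133905  -3.52420147 212.7148789 ] [502.95517043   9.39915814 221.65070252]
a 4 [504.51396587   9.44388186 200.53591937] [500.28532468   7.28927509 197.03511732] [507.48873121  10.26630758 203.62561456]
519 [496.7258181    3.83212819  44.6215152 ] ((489.6776428222656, 4.821937561035156), (73.86466217041016, 122.72883605957031), 31.97719955444336)
70 [494.67098573   3.69224848 213.88048678] ((491.2882080078125, 3.9412240982055664), (24.54633331298828, 21.58709716796875), 34.00129699707031)
b 170 [485.18060382  -6.73562877 195.87232877] [476.29375734 -14.65209205 151.74013703] [501.51216567   8.91481095 220.42153495]
0
590 [486.18072029  -4.42965157  44.22219082] ((490.9847412109375, 0.06290435791015625), (75.02967834472656, 120.2534408569336), 31.520503997802734)
77 [486.724367    -3.71458403 214.14788437] ((488.4111022949219, -2.310702323913574), (20.586626052856445, 19.813188552856445), 43.76008987426758)[ WARN:0@0.589] global loadsave.cpp:1063 imwrite_ Unsupported depth image for selected encoder is fallbacked to CV_8U.
```

View pics/z1.png

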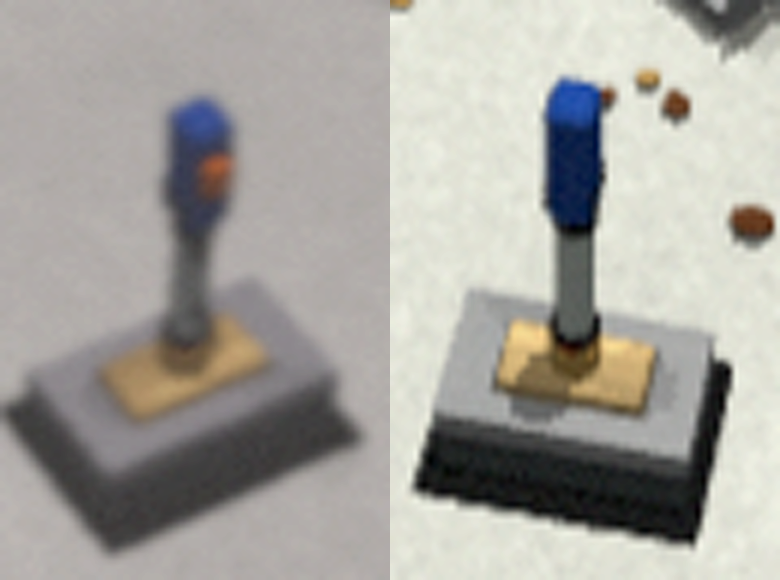

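The button faces (+x,+y). The brush's x axis is at a yaw of about 32° and its axis is near (490,1), which both views support. I'll turn the tool to that yaw, close the fingers and travel to above the brush.

>>> move_arm(
  plan=[
    [[0, 0, -9], [0, 0, 0.0916]],
    [[0, 0, -9], [0, 0, 0.0916]],
    [[0, 0, -9], [0, 0, 0.0916]],
    [[0, 0, -9], [0, 0, 0.0916]],
    [[0, 0, -9], [0, 0, 0.0916]],
    [[0, 0, -9], [0, 0, 0.0916]],
    [[0, 0, -9], [0, 0, 0.0916]],
    [[0, 0, -9], [0, 0, 0.0916]],
  ],
  grip=1,
)

```text
time: 0.77
position: [145.4, 504.2, 303.4]
eef_rot: [0.487, 0.873, -0.0, 0.0]
wrist_force: [-0.0, 0.2, -0.6]
gripper_width: -0.003
gripper_force: 0.0
```

>>> move_arm(
  plan=[
    [[-38, 1.6, 0], [0, 0, 0]],
    [[-38, 1.6, 0], [0, 0, 0]],
    [[-38, 1.6, 0], [0, 0, 0]],
    [[-38, 1.6, 0], [0, 0, 0]],
    [[-38, 1.6, 0], [0, 0, 0]],
    [[-38, 1.6, 0], [0, 0, 0]],
    [[-38, 1.6, 0], [0, 0, 0]],
    [[-38, 1.6, 0], [0, 0, 0]],
  ],
)

```text
time: 1.43
position: [317.5, 251.5, 303.2]
eef_rot: [0.485, 0.874, 0.0, -0.0]
wrist_force: [1.9, 0.9, -0.4]
gripper_width: -0.0
gripper_force: 0.0
```

>>> move_arm(
  plan=[
    [[-38, 1.6, 0], [0, 0, 0]],
    [[-38, 1.6, 0], [0, 0, 0]],
    [[-38, 1.6, 0], [0, 0, 0]],
    [[-38, 1.6, 0], [0, 0, 0]],
    [[-38, 1.6, 0], [0, 0, 0]],
    [[-38, 1.6, 0], [0, 0, 0]],
    [[-38, 1.6, 0], [0, 0, 0]],
    [[0, 0, 0], [0, 0, 0]],
  ],
)

```text
time: 2.1
position: [470.2, 28.5, 302.5]
eef_rot: [0.487, 0.873, -0.001, 0.001]
wrist_force: [-0.8, 0.1, -0.7]
gripper_width: 0.001
gripper_force: 0.0
```

```bash
cat >> h.py <<'E'
def st():
    s=arm.state(); r=R.from_quat(s['eef_rot']).as_matrix()
    print('t',s['time'],'pos',s['position'].round(1),'yaw_y',np.degrees(np.arctan2(r[1,1],r[0,1])).round(2),'z',r[:,2].round(4),'F',s['wrist_force'].round(2),'w',round(s['gripper_width'],3),'gf',s['gripper_force'],'q',s['qpos'].round(3))
    return s,r
def toolshift(target):
    s,r=st(); print('shift',(r.T@(np.array(target)-s['position'])).round(1))
E
python3 - <<'E'
from h import *
st(); c=cap('wrist','w1.png'); print(c['world_from_camera'].round(3))
E
```

```text
t 2.1 pos [470.2  28.5 302.5] yaw_y 31.66 z [ 6.0e-04 -1.8e-03 -1.0e+00] F [-0.84  0.09 -0.69] w 0.001 gf 0.0 q [-0.094  0.156 -0.141  1.273 -0.002  0.924]
[[ 8.52000e-01  5.02000e-01  1.51000e-01  4.32423e+02]
 [ 5.24000e-01 -8.15000e-01 -2.47000e-01  9.14070e+01]
 [-1.00000e-03  2.89000e-01 -9.57000e-01  4.45311e+02]
 [ 0.00000e+00  0.00000e+00  0.00000e+00  1.00000e+00]]
```

View pics/w1.png

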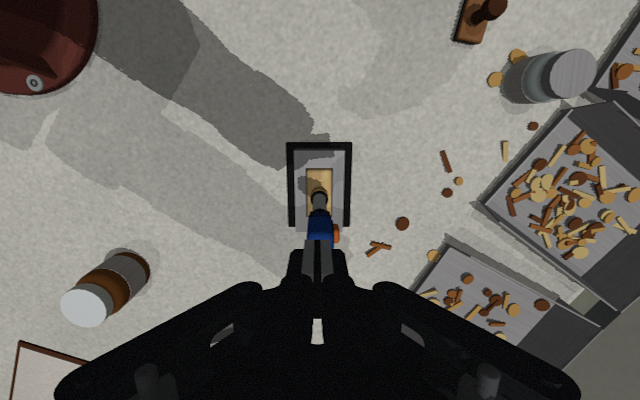

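The wrist view shows the caddy at (320,185), with its edges square to the image. The blue grip is at (320,230) and the orange button at (336,232), to the right. I'll refine the axis and yaw from this view.

```bash
python3 - <<'E'
from h import *
c=cap('wrist'); s,r=st()
box=np.zeros((400,640),bool); box[140:252,280:360]=1
p=pts(c,box)
q=p[(p[:,2]>41)&(p[:,2]<48)]; print('steel',cv2.minAreaRect(q[:,:2].astype(np.float32)),np.median(q[:,2]))
h=hsv(c)
wood=box&(h[...,0]>10)&(h[...,0]<30)&(h[...,1]>90)
q=pts(c,wood); q=q[(q[:,2]>35)&(q[:,2]<60)]; print('wood',cv2.minAreaRect(q[:,:2].astype(np.float32)),np.median(q[:,2]))
b,o=bluegrip(c,(300,200,345,252))
q=pts(c,b); print('blue z',q[:,2].min(),q[:,2].max()); 
t=q[q[:,2]>q[:,2].max()-6]; print(len(t),cv2.minAreaRect(t[:,:2].astype(np.float32)),t.mean(0))
for lo in(160,175,190): 
    t=q[(q[:,2]>lo)&(q[:,2]<lo+15)]; print(lo,len(t),(t-s['position']).dot(r)[:, :2].min(0) if len(t) else 0,(t-s['position']).dot(r)[:,:2].max(0) if len(t) else 0)
q=pts(c,o);print('or',len(q),q.mean(0) if len(q) else 0)
E
```

```text
t 2.2 pos [467.5  32.2 302.7] yaw_y 31.76 z [-1.4e-03  2.0e-04 -1.0e+00] F [-0.78  0.7  -0.28] w 0.001 gf 0.0 q [-0.088  0.152 -0.145  1.275  0.     0.929]
steel ((490.32257080078125, 0.5063858032226562), (69.98512268066406, 119.23478698730469), 31.552961349487305) 44.41144193074979
wood ((499.284912109375, -8.998210906982422), (42.937931060791016, 97.55374145507812), 39.09609603881836) 52.05112485324335
blue z 78.4859418938006 321.35485711502855
4 ((462.97296142578125, 40.512271881103516), (1.4322102069854736, 0.6178133487701416), 36.22929763793945) [462.97425108  40.32418928 319.08875589]
160 94 [-34.09575917  -7.38510001] [-27.97342712  14.85262072]
175 124 [-32.76237371  -7.20689518] [-27.91318715  15.15029078]
190 155 [-33.68910969  -7.50509698] [-28.08463634  15.18512464]
or 69 [503.06949131   9.33788479 200.15777762]
```

>>> move_arm(
  plan=[
    [[-10, 0.9, 0], [0, 0, 0]],
    [[-10, 0.9, 0], [0, 0, 0]],
    [[-10, 0.9, 0], [0, 0, 0]],
    [[-9, 0.8, 0], [0, 0, 0]],
    [[0, 0, 23], [0, 0, 0]],
    [[0, 0, 23], [0, 0, 0]],
    [[0, 0, 22], [0, 0, 0]],
    [[0, 0, 0], [0, 0, 0]],
  ],
)

```text
time: 2.87
position: [488.9, 2.2, 231.8]
eef_rot: [0.485, 0.874, -0.001, -0.003]
wrist_force: [-0.7, 0.3, -0.4]
gripper_width: 0.002
gripper_force: 0.0
```

```bash
python3 - <<'E'
from h import *
c=cap('wrist'); d=cap('side'); e=cap('scene'); toolshift([491,.8,235])
im=[c['image'][120:300,220:420]]
for k,v,u in((d,120,270),(e,110,290)): im.append(k['image'][v:v+108,u:u+90])
cv2.imwrite('pics/z2.png',np.hstack([cv2.resize(i,(260,312)if n else (280,312),interpolation=2) for n,i in enumerate(im)])[:,:,::-1])
E
```

```text
t 3.0167 pos [491.4   2.  236.3] yaw_y 31.94 z [ 8.e-04 -1.e-04 -1.e+00] F [-0.59 -0.08 -0.58] w -0.004 gf 0.0 q [-0.145  0.223 -0.231  1.116 -0.     0.869]
shift [-0.8 -1.   1.3]
```

View pics/z2.png

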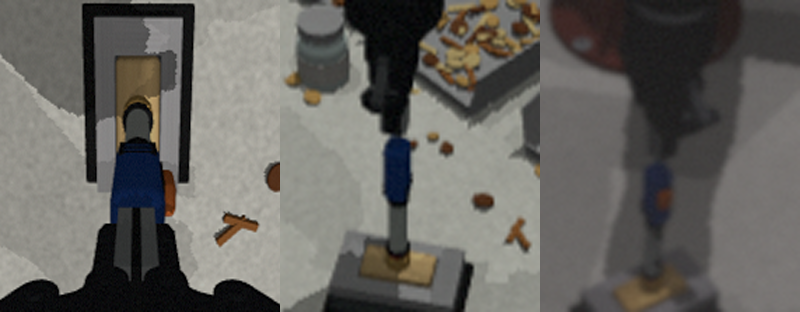

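The closed fingers sit centred over the grip, within about 1 mm. The red band shows under the collar. I'll press down slowly.

>>> move_arm(
  plan=[
    [[-0.5, -0.8, 4], [0, 0, 0]],
    [[-0.3, -0.2, 4], [0, 0, 0]],
    [[0, 0, 4], [0, 0, 0]],
    [[0, 0, 4], [0, 0, 0]],
    [[0, 0, 2], [0, 0, 0]],
    [[0, 0, 2], [0, 0, 0]],
    [[0, 0, 1], [0, 0, 0]],
    [[0, 0, 0], [0, 0, 0]],
  ],
)

```text
time: 3.68
position: [490.7, 0.9, 214.6]
eef_rot: [0.485, 0.874, 0.0, 0.0]
wrist_force: [-0.2, -0.9, 2.4]
gripper_width: -0.002
gripper_force: 1.4
```

>>> move_arm(
  plan=[
    [[0, 0, 1], [0, 0, 0]],
    [[0, 0, 0.5], [0, 0, 0]],
    [[0, 0, 0.5], [0, 0, 0]],
    [[0, 0, 0.5], [0, 0, 0]],
    [[0, 0, 0.5], [0, 0, 0]],
    [[0, 0, 0], [0, 0, 0]],
    [[0, 0, 0], [0, 0, 0]],
    [[0, 0, 0], [0, 0, 0]],
  ],
)

```text
time: 4.35
position: [490.7, 0.9, 211.8]
eef_rot: [0.485, 0.874, 0.0, 0.0]
wrist_force: [-0.3, -0.0, 6.2]
gripper_width: 0.003
gripper_force: 2.7
```

>>> move_arm(
  plan=[
    [[0, 0, 0.5], [0, 0, 0]],
    [[0, 0, 0.5], [0, 0, 0]],
    [[0, 0, 0.5], [0, 0, 0]],
    [[0, 0, 0], [0, 0, 0]],
    [[0, 0, 0], [0, 0, 0]],
    [[0, 0, 0], [0, 0, 0]],
    [[0, 0, 0], [0, 0, 0]],
    [[0, 0, 0], [0, 0, 0]],
  ],
)

```text
time: 5.02
position: [491.2, 0.9, 210.9]
eef_rot: [0.485, 0.874, 0.0, 0.001]
wrist_force: [-1.7, 0.6, 11.2]
gripper_width: -0.003
gripper_force: 5.7
```

>>> move_arm(
  plan=[
    [[0, 0, 0.5], [0, 0, 0]],
    [[0, 0, 0.5], [0, 0, 0]],
    [[0, 0, 0.5], [0, 0, 0]],
    [[0, 0, 0], [0, 0, 0]],
    [[0, 0, 0], [0, 0, 0]],
    [[0, 0, 0], [0, 0, 0]],
    [[0, 0, 0], [0, 0, 0]],
    [[0, 0, 0], [0, 0, 0]],
  ],
)

```text
time: 5.68
position: [492.1, 0.8, 210.8]
eef_rot: [0.485, 0.874, 0.001, 0.002]
wrist_force: [-3.9, 0.9, 23.7]
gripper_width: 0.003
gripper_force: 11.6
```

It stopped at 210.8 mm (expected 211 when home) with the force rising to 24 N, so the tube is home. I'll retreat, open and check the collar.

>>> move_arm(
  plan=[
    [[0, 0, -5], [0, 0, 0]],
    [[0, 0, -10], [0, 0, 0]],
    [[0, 0, -15], [0, 0, 0]],
    [[0, 0, -15], [0, 0, 0]],
    [[0, 0, -5], [0, 0, 0]],
    [[0, 0, 0], [0, 0, 0]],
    [[0, 0, 0], [0, 0, 0]],
    [[0, 0, 0], [0, 0, 0]],
  ],
)

```text
time: 6.35
position: [490.0, 1.0, 257.4]
eef_rot: [0.485, 0.874, -0.0, -0.001]
wrist_force: [-0.3, 0.3, 0.2]
gripper_width: -0.001
gripper_force: 0.0
```

>>> move_arm(
  plan=[
    [[0, 0, 0], [0, 0, 0]],
    [[0, 0, 0], [0, 0, 0]],
    [[0, 0, 0], [0, 0, 0]],
    [[0, 0, 0], [0, 0, 0]],
    [[0, 0, 0], [0, 0, 0]],
    [[0, 0, 0], [0, 0, 0]],
    [[0, 0, 0], [0, 0, 0]],
    [[0, 0, 0], [0, 0, 0]],
  ],
  grip=0,
)

```text
time: 7.02
position: [490.5, 0.9, 258.3]
eef_rot: [0.485, 0.874, 0.0, 0.0]
wrist_force: [0.0, -0.3, 0.5]
gripper_width: 0.997
gripper_force: 0.0
```

```bash
python3 - <<'E'
from h import *
c=cap('wrist'); d=cap('side'); s,r=st()
b,o=bluegrip(c,(270,150,370,300)); ys,xs=np.nonzero(b); print('blue px',xs.min(),xs.max(),ys.min(),ys.max())
q=pts(c,b); 
for lo in(155,165,175,185,195,205):
    t=(q[(q[:,2]>lo)&(q[:,2]<lo+10)]-s['position'])@r
    if len(t): print(lo,len(t),np.percentile(t[:,0],[1,50,99]).round(1),np.percentile(t[:,1],[1,99]).round(1))
q=pts(c,o);print('or',len(q),q.mean(0),((q-s['position'])@r).mean(0),q[:,2].min(),q[:,2].max()) if len(q) else 0
im=[c['image'][100:330,220:420],d['image'][150:240,270:350]]
cv2.imwrite('pics/z3.png',np.hstack([cv2.resize(i,(390,440),interpolation=2) for n,i in enumerate(im)])[:,:,::-1])
E
```

```text
t 7.1167 pos [490.4   0.9 258.3] yaw_y 31.93 z [ 0.  0. -1.] F [-0.6  -0.61  0.74] w 1.003 gf 0.0 q [-0.147  0.211 -0.189  1.172  0.     0.866]
blue px 282 351 152 234
155 49 [ 6.5 10.1 10.6] [-8.3 11.1]
165 85 [ 6.1 10.  10.6] [-10.8  11.5]
175 93 [ 7.4 10.1 10.6] [-10.4  11.9]
185 107 [ 6.4 10.1 10.5] [-10.   11.9]
195 122 [ 5.4 10.  10.7] [-10.1  11.8]
205 833 [-8.6  1.9 10.2] [-10.6  11.3]
or 71 [503.82407476   8.63709724 193.95163194] [-0.53278397 15.44487808 64.35797835] 191.9772974980227 195.91555569647662
```

View pics/z3.png

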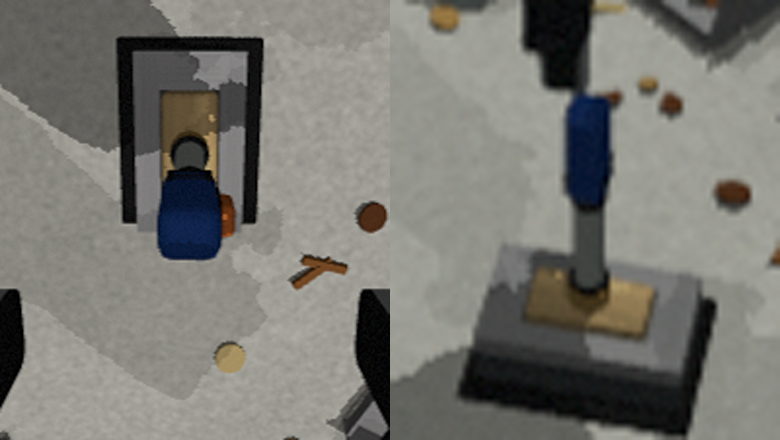

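The red band is gone and the collar sits flush. The axis is at tool offset (-0.6, +0.8), so I'll descend around the button and squeeze.

>>> move_arm(
  plan=[
    [[-0.6, 1.2, 10], [0, 0, 0]],
    [[0, 0, 15], [0, 0, 0]],
    [[0, 0, 15], [0, 0, 0]],
    [[0, 0, 15], [0, 0, 0]],
    [[0, 0, 15], [0, 0, 0]],
    [[0, 0, 15], [0, 0, 0]],
    [[0, 0, 10], [0, 0, 0]],
    [[0, 0, 0], [0, 0, 0]],
  ],
)

```text
time: 7.78
position: [490.2, 1.3, 160.8]
eef_rot: [0.485, 0.874, -0.001, -0.002]
wrist_force: [-0.3, 0.5, 0.0]
gripper_width: 0.999
gripper_force: 0.0
```

>>> move_arm(
  plan=[
    [[0, 0, 0], [0, 0, 0]],
    [[0, 0, 0], [0, 0, 0]],
    [[0, 0, 0], [0, 0, 0]],
    [[0, 0, 0], [0, 0, 0]],
    [[0, 0, 0], [0, 0, 0]],
    [[0, 0, 0], [0, 0, 0]],
    [[0, 0, 0], [0, 0, 0]],
    [[0, 0, 0], [0, 0, 0]],
  ],
  grip=1,
)

```text
time: 8.45
position: [492.1, 0.8, 164.2]
eef_rot: [0.485, 0.874, 0.0, 0.001]
wrist_force: [-1.9, -0.6, 7.4]
gripper_width: 0.277
gripper_force: 59.2
```

```bash
python3 - <<'E'
from h import *
s,r=st(); print(s['gripper_width']*85)
E
```

```text
t 8.45 pos [492.1   0.8 164.2] yaw_y 31.92 z [ 1.1e-03 -6.0e-04 -1.0e+00] F [-1.86 -0.58  7.37] w 0.277 gf 59.23573583364487 q [-0.147  0.279 -0.356  0.935 -0.     0.867]
23.56801471800773
```

The button is right in, with the opening at about 25 mm. I'll draw the handle up.

>>> move_arm(
  plan=[
    [[0, 0, -3], [0, 0, 0]],
    [[0, 0, -7], [0, 0, 0]],
    [[0, 0, -10], [0, 0, 0]],
    [[0, 0, -10], [0, 0, 0]],
    [[0, 0, -10], [0, 0, 0]],
    [[0, 0, -10], [0, 0, 0]],
    [[0, 0, -10], [0, 0, 0]],
    [[0, 0, -8], [0, 0, 0]],
  ],
)

```text
time: 9.12
position: [491.7, 1.1, 232.4]
eef_rot: [0.485, 0.874, 0.0, 0.0]
wrist_force: [-0.3, -0.0, -1.8]
gripper_width: 0.274
gripper_force: 58.9
```

>>> move_arm(
  plan=[
    [[0, 0, -4], [0, 0, 0]],
    [[0, 0, -2], [0, 0, 0]],
    [[0, 0, -1], [0, 0, 0]],
    [[0, 0, 0], [0, 0, 0]],
    [[0, 0, 0], [0, 0, 0]],
    [[0, 0, 0], [0, 0, 0]],
    [[0, 0, 0], [0, 0, 0]],
    [[0, 0, 0], [0, 0, 0]],
  ],
)

```text
time: 9.78
position: [491.8, 1.0, 238.1]
eef_rot: [0.485, 0.874, -0.0, -0.0]
wrist_force: [1.1, 0.7, -2.1]
gripper_width: 0.273
gripper_force: 59.0
```

```bash
cat > m.py <<'E'
from h import *
import sys
c=cap('side'); e=cap('scene'); st()
# heights along brush axis from side depth: blue vs wood
h=hsv(c); box=np.zeros((400,640),bool); box[60:240,275:345]=1
p=pts(c,box); col=h[box&(c['depth']>0)]
for n,m in (('blue',(col[:,0]>100)&(col[:,0]<130)&(col[:,1]>120)),('wood',(col[:,0]>10)&(col[:,0]<30)&(col[:,1]>90)&(p[:,2]>30)&(np.hypot(p[:,0]-490,p[:,1])<42))):
    q=p[m]; print(n,len(q),np.percentile(q[:,2],[1,10,50,90,99]).round(1),q.mean(0).round(1))
im=[c['image'][90:240,260:360],e['image'][90:240,280:380]]
cv2.imwrite('pics/'+sys.argv[1],np.hstack([cv2.resize(i,(390,585),interpolation=2) for i in im])[:,:,::-1])
E
python3 m.py z4.png
```

```text
t 9.8833 pos [491.8   1.  238.2] yaw_y 31.93 z [-1.e-04  1.e-04 -1.e+00] F [-0.02  0.69 -2.59] w 0.274 gf 58.96535485982895 q [-0.147  0.224 -0.225  1.122  0.     0.867]
blue 98 [  6.4 232.  335.3 442.5 540.1] [477.3 -19.  336.6]
wood 281 [ 47.   49.7  52.9 411.8 505.7] [484.2  -5.  117.2]
```

View pics/z4.png

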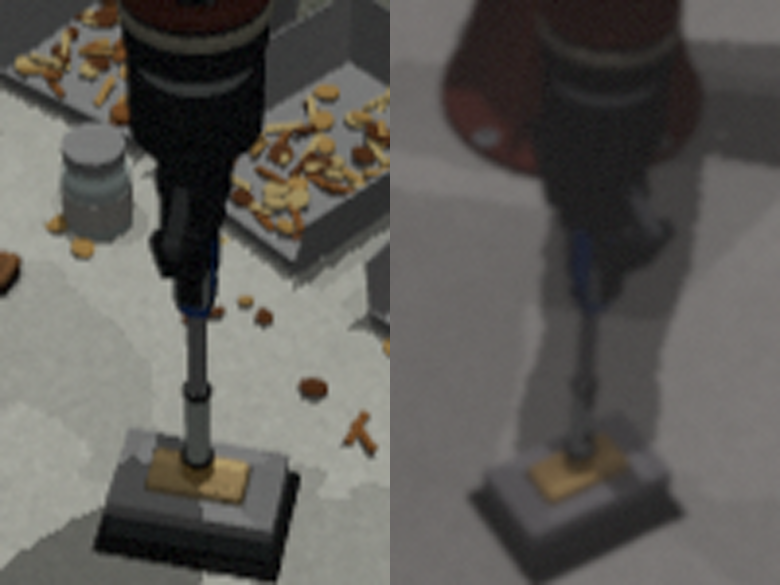

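About 74 mm is drawn and the head is still seated in the caddy. The last few millimetres go slowly.

>>> move_arm(
  plan=[
    [[0, 0, -1], [0, 0, 0]],
    [[0, 0, -1], [0, 0, 0]],
    [[0, 0, -1], [0, 0, 0]],
    [[0, 0, -1], [0, 0, 0]],
    [[0, 0, -0.7], [0, 0, 0]],
    [[0, 0, 0], [0, 0, 0]],
    [[0, 0, 0], [0, 0, 0]],
    [[0, 0, 0], [0, 0, 0]],
  ],
)

```text
time: 10.55
position: [491.8, 1.0, 243.1]
eef_rot: [0.485, 0.874, 0.0, 0.0]
wrist_force: [0.3, 0.7, -0.4]
gripper_width: 0.271
gripper_force: 59.0
```

>>> move_arm(
  plan=[
    [[0, 0, -0.4], [0, 0, 0]],
    [[0, 0, -0.4], [0, 0, 0]],
    [[0, 0, 0], [0, 0, 0]],
    [[0, 0, 0], [0, 0, 0]],
    [[0, 0, 0], [0, 0, 0]],
    [[0, 0, 0], [0, 0, 0]],
    [[0, 0, 0], [0, 0, 0]],
    [[0, 0, 0], [0, 0, 0]],
  ],
)

```text
time: 11.22
position: [491.7, 1.0, 243.8]
eef_rot: [0.485, 0.874, -0.0, -0.0]
wrist_force: [0.1, 0.7, -1.1]
gripper_width: 0.274
gripper_force: 59.0
```

79.6 mm drawn. I'll open up so the button springs out, then turn a quarter turn around the handle.

>>> move_arm(
  plan=[
    [[0, 0, 0], [0, 0, 0]],
    [[0, 0, 0], [0, 0, 0]],
    [[0, 0, 0], [0, 0, 0]],
    [[0, 0, 0], [0, 0, 0]],
    [[0, 0, 0], [0, 0, 0]],
    [[0, 0, 0], [0, 0, 0]],
    [[0, 0, 0], [0, 0, 0]],
    [[0, 0, 0], [0, 0, 0]],
  ],
  grip=0,
)

```text
time: 11.88
position: [491.8, 1.0, 243.8]
eef_rot: [0.485, 0.874, -0.0, -0.0]
wrist_force: [1.1, -0.1, -0.2]
gripper_width: 1.004
gripper_force: 0.0
```

```bash
cat > n.py <<'E'
from h import *
import sys
c=cap('wrist'); d=cap('side'); e=cap('scene'); s,r=st()
b,o=bluegrip(c,(240,130,400,330))
for n,m in(('blue',b),('or',o)):
    t=(pts(c,m)-s['position'])@r; t=t[(np.abs(t[:,0])<25)&(np.abs(t[:,1])<25)]
    if len(t): print(n,len(t),np.percentile(t,[1,50,99],axis=0).round(1).tolist())
im=[c['image'][60:390,210:430],d['image'][90:240,260:360],e['image'][90:240,280:380]]
cv2.imwrite('pics/'+sys.argv[1],np.hstack([cv2.resize(i,(266,400),interpolation=2) for i in im])[:,:,::-1])
E
python3 n.py z5.png
```

```text
t 12.0333 pos [491.8   1.  243.8] yaw_y 31.93 z [-0. -0. -1.] F [-1.11 -0.26  0.02] w 0.999 gf 0.0 q [-0.147  0.221 -0.214  1.136 -0.     0.867]
blue 4727 [[-7.6, -12.2, -48.2], [9.4, -1.2, -43.1], [11.9, 10.0, 8.1]]
```

View pics/z5.png

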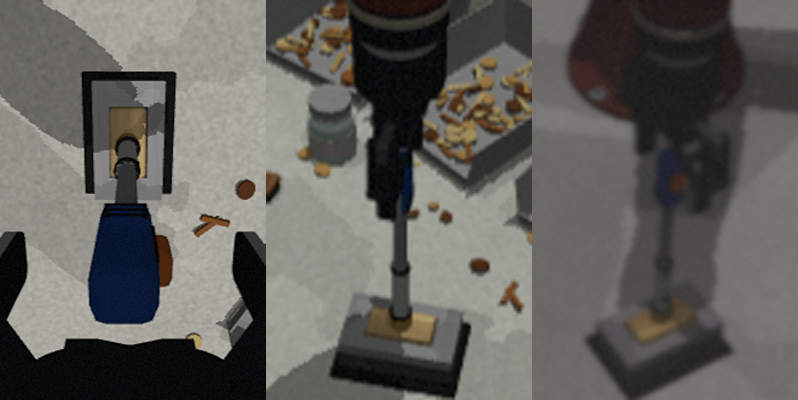

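The handle stays up, with its top at about 291 mm, and the button is visibly out. I'll correct the centring and turn.

>>> move_arm(
  plan=[
    [[0.3, -1.1, 0], [0, 0, 0]],
    [[0, 0, 0], [0, 0, -0.11]],
    [[0, 0, 0], [0, 0, -0.11]],
    [[0, 0, 0], [0, 0, -0.11]],
    [[0, 0, 0], [0, 0, -0.11]],
    [[0, 0, 0], [0, 0, -0.11]],
    [[0, 0, 0], [0, 0, -0.11]],
    [[0, 0, 0], [0, 0, -0.11]],
  ],
)

```text
time: 12.7
position: [490.6, 0.7, 243.8]
eef_rot: [0.119, 0.993, -0.0, -0.0]
wrist_force: [-0.5, -0.1, -0.2]
gripper_width: 1.002
gripper_force: 0.0
```

>>> move_arm(
  plan=[
    [[0, 0, 0], [0, 0, -0.11]],
    [[0, 0, 0], [0, 0, -0.11]],
    [[0, 0, 0], [0, 0, -0.11]],
    [[0, 0, 0], [0, 0, -0.11]],
    [[0, 0, 0], [0, 0, -0.11]],
    [[0, 0, 0], [0, 0, -0.11]],
    [[0, 0, 0], [0, 0, -0.11]],
    [[0, 0, 0], [0, 0, -0.024]],
  ],
)

```text
time: 13.37
position: [490.6, 0.7, 243.8]
eef_rot: [-0.274, 0.962, -0.0, -0.0]
wrist_force: [0.2, -0.6, 0.1]
gripper_width: 0.997
gripper_force: 0.0
```

```bash
python3 n.py z6.png
```

```text
t 13.5167 pos [490.6   0.7 243.8] yaw_y 121.35 z [-0. -0. -1.] F [ 0.23  0.01 -0.83] w 1.003 gf 0.0 q [-0.148  0.218 -0.217  1.135 -0.    -0.695]
blue 4674 [[-8.7, -10.1, -48.1], [9.9, -0.1, -43.2], [12.6, 10.3, 9.3]]
```

View pics/z6.png

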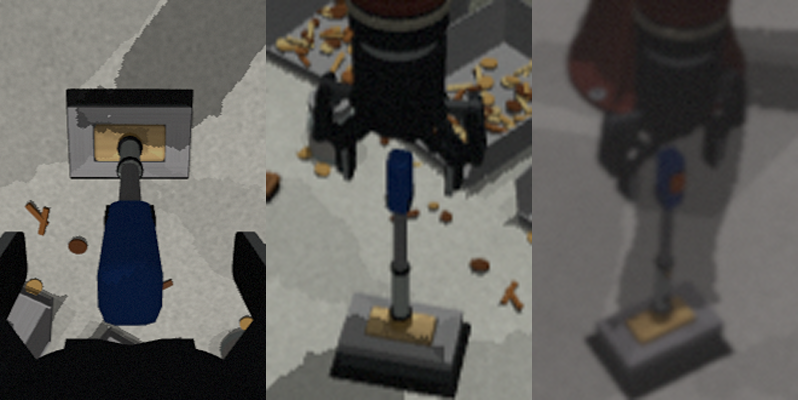

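The tool is centred on the plain sides, with the button facing away from the camera and free. Close, then lift.

>>> move_arm(
  plan=[
    [[0, 0, 0], [0, 0, 0]],
    [[0, 0, 0], [0, 0, 0]],
    [[0, 0, 0], [0, 0, 0]],
    [[0, 0, 0], [0, 0, 0]],
    [[0, 0, 0], [0, 0, 0]],
    [[0, 0, 0], [0, 0, 0]],
    [[0, 0, 0], [0, 0, 0]],
    [[0, 0, 0], [0, 0, 0]],
  ],
  grip=1,
)

```text
time: 14.18
position: [490.7, 0.7, 243.8]
eef_rot: [-0.272, 0.962, 0.0, 0.0]
wrist_force: [0.2, 0.6, -0.5]
gripper_width: 0.247
gripper_force: 62.4
```

>>> move_arm(
  plan=[
    [[0, 0, -1], [0, 0, 0]],
    [[0, 0, -1.5], [0, 0, 0]],
    [[0, 0, -2], [0, 0, 0]],
    [[0, 0, -2.5], [0, 0, 0]],
    [[0, 0, -3], [0, 0, 0]],
    [[0, 0, -2], [0, 0, 0]],
    [[0, 0, 0], [0, 0, 0]],
    [[0, 0, 0], [0, 0, 0]],
  ],
)

```text
time: 14.85
position: [490.8, 0.7, 256.0]
eef_rot: [-0.272, 0.962, -0.0, 0.0]
wrist_force: [-0.3, 0.1, -3.0]
gripper_width: 0.251
gripper_force: 62.2
```

The full brush weight (about 3 N) is lifted with little lateral force. I'll continue up.

>>> move_arm(
  plan=[
    [[0, 0, -3], [0, 0, 0]],
    [[0, 0, -5], [0, 0, 0]],
    [[0, 0, -6], [0, 0, 0]],
    [[0, 0, -6], [0, 0, 0]],
    [[0, 0, -6], [0, 0, 0]],
    [[0, 0, -5], [0, 0, 0]],
    [[0, 0, -3], [0, 0, 0]],
    [[0, 0, -2], [0, 0, 0]],
  ],
)

```text
time: 15.52
position: [490.9, 0.6, 292.4]
eef_rot: [-0.272, 0.962, -0.0, 0.0]
wrist_force: [0.0, 0.8, -3.1]
gripper_width: 0.247
gripper_force: 62.2
```

>>> move_arm(
  plan=[
    [[0, 0, -3], [0, 0, 0]],
    [[0, 0, -6], [0, 0, 0]],
    [[0, 0, -6], [0, 0, 0]],
    [[0, 0, -6], [0, 0, 0]],
    [[0, 0, -3], [0, 0, 0]],
    [[0, 0, -1.5], [0, 0, 0]],
    [[0, 0, -0.5], [0, 0, 0]],
    [[0, 0, 0], [0, 0, 0]],
  ],
)

```text
time: 16.18
position: [490.7, 0.7, 317.8]
eef_rot: [-0.272, 0.962, -0.0, -0.0]
wrist_force: [0.2, 1.4, -2.8]
gripper_width: 0.247
gripper_force: 62.3
```

>>> move_arm(
  plan=[
    [[0, 0, 0], [0, 0, 0]],
    [[0, 0, 0], [0, 0, 0]],
    [[0, 0, 0], [0, 0, 0]],
    [[0, 0, 0], [0, 0, 0]],
    [[0, 0, 0], [0, 0, 0]],
    [[0, 0, 0], [0, 0, 0]],
    [[0, 0, 0], [0, 0, 0]],
    [[0, 0, 0], [0, 0, 0]],
  ],
)

```text
time: 16.85
position: [490.7, 0.7, 317.8]
eef_rot: [-0.272, 0.962, -0.0, 0.0]
wrist_force: [-0.8, -0.5, -3.0]
gripper_width: 0.251
gripper_force: 62.3
```

```bash
python3 m.py z7.png
```

```text
t 16.95 pos [490.7   0.7 317.8] yaw_y 121.54 z [ 0. -0. -1.] F [-0.58 -0.09 -2.81] w 0.253 gf 62.28050708770752 q [-0.148  0.191 -0.058  1.321 -0.    -0.698]
blue 327 [ 90.3 315.4 356.4 468.2 519.8] [481.9  -7.5 363.7]
wood 364 [ 95.5 113.3 125.2 141.4 489.4] [483.1  -5.8 144.1]
```

View pics/z7.png

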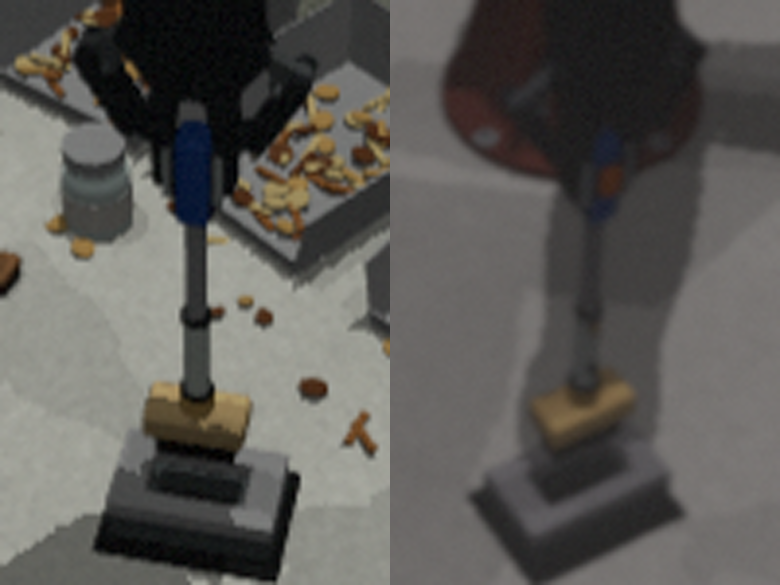

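The brush hangs upright and extended with its collar flush. The bristle tips are about 38 mm above the rim, going by the 74 mm lift, so I'm handing in.

```bash
python3 -c "
from workcell import arm
print(arm.hand_in())"
```

```text
the job is handed in; nothing more can be done
None
```

The job is handed in, with no verdict shown: the tube was pressed fully home, the handle drawn to the second stop and locked with the button out, and the arm is holding the brush upright and still, its bristles about 38 mm above the caddy.

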